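Refit the rinser's spray cap and flush it

ROBOT

A 6-joint arm with a two-finger parallel gripper is mounted at the origin on the work surface. World frame = base frame: x ahead of the robot, y to its left, z up, the work surface at z = 0. Lengths are in mm, angles in degrees, forces in N, time in s.
With the tool pointing down it reaches from about 375 to 975 mm from the base axis. Payload 3.8 kg.
Tool frame: the origin (TCP) lies midway between the tips of the shut fingers; the grasp point (between the pads) lies 19 mm behind it (env.grip_depth is the distance from the TCP to the grasp point, in mm); z points along the fingers, y is the line along which they close (so a half turn about z gives the same grasp; the last joint's range is limited). The gripper opens to 85 mm and grips with 20 to 120 N. Pads are 22 mm wide; open, the fingers measure 114 mm over their backs; the gripper's body (76 mm by 85 mm) begins 54 mm behind the grasp point. The pads swing forward as they close: fully open they stand 13 mm farther back than shut.
Start: joints at [-66.114, 15.12, 91.902, -0, 72.978, -2.114], TCP at [295.903, -606.679, 231.28] pointing down, gripper open.
Joint ranges: [-150.88, 150.88], [-54.13, 125.18], [17.81, 147.31], [-75.09, 255.09], [0, 152.58], [-146.25, 146.25]. Speed limits (degrees/s): [147.25, 147.25, 180, 180, 180, 180].

INTERFACE

Orientations are given as [roll, pitch, yaw] about the fixed x, y, z axes, in that order (R = Rz(yaw) Ry(pitch) Rx(roll)).
In Python, from station import env gives the robot as it stands. Calls block until the motion is done:
- env.move_ptp(position, orientation): joint-space move of the TCP to a pose.
- env.move_linear(position, frame=None, max_speed=150, until_force=None): straight line of the TCP; frame=None keeps the orientation; max_speed is the mean speed in mm/s. With until_force (N) it stops when the force on the tool has changed by that much, and returns True; else False.
- env.goto_joints(angles): joint-space move.
- env.move_gripper(opening, newtons=None): opening from 0.0 (shut) to 1.0 (fully open); newtons is the grip in N (None keeps the last); returns when the fingers have stopped.
- env.dwell(seconds).
- env.ik(position, orientation): joint angles nearest the present ones, or None.
- env.state(): the state.
- env.capture(name): name is "side" or "top" or "wrist"; returns (picture, depth): 420x560x3 uint8, blue, green, red; 420x560 float32, mm along the optical axis (not along the pixel's ray), 0 where there is no reading.
- env.camera_model(name): a dict with "vertical_fov" (degrees; the focal length in pixels is half the picture's height over the tangent of half this angle, whatever the lens; pixels are square), "cx", "cy" (the principal point, pixels), "position" and "rotation" of the camera in the world; the wrist camera has in their place "hand_eye" (4x4, takes a point from camera to tool coordinates, whose origin is the TCP and whose axes are the flange's). Camera axes: x right, y down, z forward; pixel columns grow to the right and rows downward; lengths in mm; the calibration is good to about 2 mm. A picture is of the moment at which its call begins: read the wrist's pose just before it. camera_model takes no time and is no camera call.
A pose or a line that the arm cannot do raises env.IKError and nothing moves.
- env.finish_job(): hands the job in; it is judged then, once.
The state is a dict: "clock": time; "joint_positions": joint angles; "joint_vel": joint speeds; "joint_torque": joint torques, N m; "eef_pos": TCP position; "ee_rot": TCP orientation; "ft_force": force on the tool from outside, world axes, zero at the start; "torque": the same for the moment, N m; "width": opening from 0.0 (shut) to 1.0 (fully open); "grip_force": force on a finger pad.
Only numpy, scipy, OpenCV 4.12 (cv2) and the standard library are available. Lean on these libraries where they do the work, as an engineer would, in place of code of your own. Each camera call takes 0.05 s, during which the arm holds its last target. There are 200 camera calls.

TASK

Lift the steel dosing cup off the jug rinser and stand it, still mouth down, fully on the rubber drying mat. Then take the blue spray cap from the wooden board and press it straight down onto the rinser's brass stud until it clicks, and keep pressing beyond the click so that the red valve collar under it goes well down. Finish like that, with the gripper still on the cap holding the valve down; leave everything else where it is.

Things in the scene. Friction and masses are not known exactly. Their poses are not given: they have to be found in the camera images.
- cup_mid (a point): Centre, half-way up, of the steel dosing cup: round, no handle, 54 outside diameter, 75 high, wall 2.5, 120 g. It starts mouth down on the rinser's grille, over the stud (which reaches 30 up inside it). z is up along its axis; the rim it stands on is 37.5 below this point.
- dosing_cup: The same steel cup; origin at the centre of the rim it stands on, z up to its closed end, 75 above.
- mat_top (a point): Centre of the top face of the dark rubber drying mat with light ribs, 140 (its x) by 130 (its y), 5 thick, lying fixed on the counter on one side of the rinser (left or right).
- cap_mid (a point): Centre, half-way up, of the blue round spray cap: 38 outside diameter, 36 high, 45 g, closed top with seven small black holes, open underneath. It starts upright on the parts board (top face 6 above the counter), on the other side of the rinser from the mat; its underside is 18 below this point. Nothing stands within 25 of it; the board's y axis is the freest line to grip it along.
- spray_cap: The same blue cap; origin at the centre of its underside, z up. Its open mouth is 24 across at an inner snap lip 3 above the underside.
- parts_board: Pale wooden board, 140 x 140 x 6, fixed on the counter; origin at the centre of its underside, x and y along its sides. The brush lies towards its +x edge, the spare ring at its -x, -y corner.
- rinser: Fixed steel tray, 130 x 130, with black slots in its grille 16 above the counter, and the brass stud in its middle. The stud is 19 across, bevelled at the top, 30 above the grille, and has four sprung steel balls reaching out to 29 across, centred 10 below its top. Origin at the centre of the tray's underside.
- stud_top (a point): Top centre of the brass stud. The cap goes upright straight down over it. Its lip meets the balls with cap_mid about 10 above this point; getting past takes 10 to 20 N; 7 to 5 above it snaps, the force drops suddenly, and the cap rests on the red collar with cap_mid level (within 1) with this point. Pressed fully down, cap_mid is 4 below this point.
- collar (a joint): Red round valve collar, 36 across, around the stud's foot, its free top 12 above the grille. Value: how far it is pushed down, m: 0 up, 0.004 at its stop. It springs back: it starts to move at about 4 N, takes 8 N at 0.002 and 12 N at the stop. The snapped-on cap alone leaves it under 0.001: it stays down only while the cap is pressed.
- brush: Bystander: dark wooden brush with black bristles, 120 long, 18 wide, 14 high, lying flat on the parts board along its far edge.
- spare_ring: Bystander: flat red ring, 28 across, 6 high, lying on a corner of the parts board; origin at its underside.
- tamper: Bystander: black tamper, 58 across, 85 high, standing on the counter beyond the rinser; origin at its underside.
- milk_carton: Bystander: white and blue milk carton with a blue screw top, 70 x 70 x 200 high, standing far left; origin at its underside.
- syrup_bottle: Bystander: amber bottle, 66 across, 210 high, standing far right; origin at its underside.
- espresso_cup: Bystander: white handled cup, 62 across, 55 high, standing on the counter beyond the rinser; origin at its underside.
- portafilter: Bystander: steel portafilter, bowl 66 across and 34 high, black handle pointing left, lying beyond the rinser; origin at its underside.
There are look-alikes about, which are no part of the job. Of the things that look like the part that bears mat_top, take the one that is farthest to the robot's left at the start. Leave any green look-alike of the dosing_cup alone.

How it is judged (in metres and radians):
On the way, in this order (a step that is already met when the one before it is completed fails the run):
1. the dosing cup stands mouth down, released, on the drying mat (x of cup_mid in the frame of mat_top between -0.055 and 0.055 m and y of cup_mid in the frame of mat_top between -0.05 and 0.05 m and z of cup_mid in the frame of mat_top between 0.033 and 0.041 m and angle between cup_mid's own z axis and vertical below 0.12 rad and contact force between the fingers and dosing_cup below 0.05 N), for 0.2 s.
2. the spray cap is snapped onto the stud, upright and on its axis (z of cap_mid in the frame of stud_top below 0.0015 m and horizontal distance between cap_mid and stud_top below 0.004 m and angle between cap_mid's own z axis and vertical below 0.1 rad), for 0.2 s.
At the end, for the whole second after the job is handed in: Fingers press the cap (over 2 N); it is snapped on the stud (centre at most 1.5 mm above stud top, 4 mm off axis, tilt under 0.1 rad) and keeps the collar over 2 mm down. Cup stands mouth down, released, at rest on the mat (within 55 mm of its centre along mat x, 50 mm along y) (all of step 1 and all of step 2 and value of joint collar above 0.002 m and contact force between the fingers and spray_cap above 2 N and linear speed of dosing_cup below 0.02 m/s); the arm keeps its last pose, push and grip.
It fails at once if a bystander is moved more than 3 cm or tipped over (distance of any of brush, spare_ring, tamper, milk_carton, syrup_bottle, espresso_cup, portafilter from where it was at the start of the episode above 0.03 m or angle between any of tamper, milk_carton, syrup_bottle, espresso_cup's own z axis and vertical above 0.5 rad).
It also fails if it takes over 59 s, if anything falls off the work surface, if the arm or the gripper's body presses on something with over 40 N, if the wrist force passes 120 N, or if a joint passes its speed limit or range.

## Working session

There is one attempt and no reset: what is moved stays moved. The work goes in short steps, each a Python script; the robot and the scene stay as the last script left them, time stands still between calls to the robot, and variables do not carry over. Pictures are saved under pics/ and viewed, at most 10 in all, crops included, and the job is handed in when it is done.

```bash
ls; mkdir -p pics; cat > h.py <<'E'
import numpy as np, cv2
from scipy.spatial.transform import Rotation as R
from station import env
def cam(name, pose=None):
    m=env.camera_model(name); f=210/np.tan(np.radians(m["vertical_fov"])/2)
    if name=="wrist":
        p,r=pose; T=np.eye(4); T[:3,:3]=R.from_euler('xyz',r,degrees=True).as_matrix(); T[:3,3]=p
        T=T@np.array(m["hand_eye"]); return f,m["cx"],m["cy"],T[:3,3],T[:3,:3],m
    return f,m["cx"],m["cy"],np.array(m["position"]),np.array(m["rotation"]),m
def shot(name):
    s=env.state(); pose=(s["eef_pos"],s["ee_rot"]); im,d=env.capture(name); return im,d,cam(name,pose)
def ray(c,u,v,z):
    d=c[4]@np.array([(u-c[1])/c[0],(v-c[2])/c[0],1.]); return c[3]+d*(z-c[3][2])/d[2]
def cloud(c,d):
    v,u=np.mgrid[:420,:560]; P=np.dstack([(u-c[1])/c[0]*d,(v-c[2])/c[0]*d,d]); return P@c[4].T+c[3]
E
python3 - <<'E'
from h import *
print(env.state())
for n in ("top","side"):
    im,d,c=shot(n); cv2.imwrite(f"pics/{n}0.png",im); np.savez(f"{n}0.npz",im=im,d=d); print(n,c)
E
```

```text
pics
{'clock': 0.0, 'joint_positions': array([-6.61133487e+01,  1.51720795e+01,  9.19826217e+01, -7.36659286e-04,
        7.29789941e+01, -2.11417638e+00]), 'joint_vel': array([-0.10996225, -0.03611214, -0.01141828, -0.00680401,  0.10686346,
       -0.11501664]), 'joint_torque': array([-3.76394863e-03, -5.15126395e+01, -3.67313361e+01, -2.87683861e-04,
        1.31962658e-02, -1.52338328e-05]), 'eef_pos': array([ 295.59881943, -605.99467284,  229.91481343]), 'ee_rot': array([-1.79866370e+02, -4.22873636e-03,  2.60010392e+01]), 'ft_force': array([ 1.15227059,  1.05605713, -0.05671315]), 'torque': array([-0.00348607,  0.01146039, -0.021794  ]), 'grip_force': 0.0, 'width': 1.0003231337013392}
top (np.float64(391.0240293640095), 277.01854299514895, 210.59752958821366, array([ 452.42885462,    3.19374813, 1090.32385705]), array([-174.07862404,   -0.27848169,  -91.46891013]), {'vertical_fov': 56.47616796928788, 'cx': 277.01854299514895, 'cy': 210.59752958821366, 'position': array([ 452.42885462,    3.19374813, 1090.32385705]), 'rotation': array([-174.07862404,   -0.27848169,  -91.46891013])})
side (np.float64(398.38256564769125), 274.8782688805007, 208.87711875377536, array([ 24.61439687, 805.58787793, 610.0143311 ]), array([-120.28688747,   -1.36921283, -145.99966881]), {'vertical_fov': 55.59025401100551, 'cx': 274.8782688805007, 'cy': 208.87711875377536, 'position': array([ 24.61439687, 805.58787793, 610.0143311 ]), 'rotation': array([-120.28688747,   -1.36921283, -145.99966881])})
```

```bash
sed -i 's/np.array(m\["rotation"\]),m/R.from_euler("xyz",m["rotation"],degrees=True).as_matrix(),m/' h.py
python3 -c "
from h import *
print(env.camera_model('wrist'))"
```

```text
{'vertical_fov': 60.535578086191485, 'cx': 278.53083526628296, 'cy': 210.60967178991714, 'hand_eye': array([[ 1.50601394e-03, -9.49739214e-01, -3.13038586e-01,
         8.03865367e+01],
       [ 9.99998689e-01,  1.24399750e-03,  1.03673721e-03,
         3.76719132e-01],
       [-5.95210767e-04, -3.13039737e-01,  9.49739843e-01,
        -1.42895363e+02],
       [ 0.00000000e+00,  0.00000000e+00,  0.00000000e+00,
         1.00000000e+00]])}
```

View pics/top0.png

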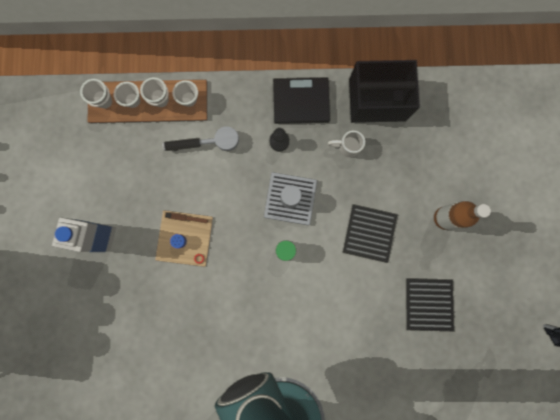

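View pics/side0.png

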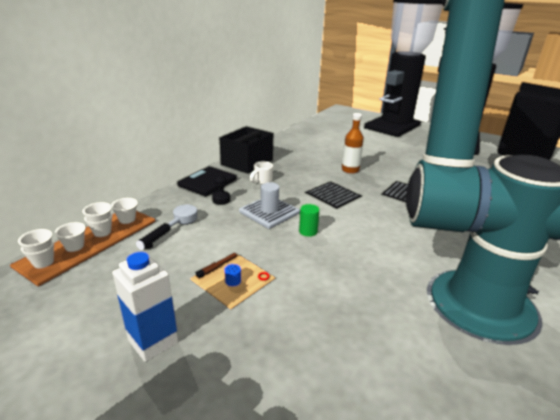

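```bash
python3 - <<'E'
from h import *
z=np.load("top0.npz"); im,d=z["im"],z["d"]; c=cam("top"); P=cloud(c,d)
hsv=cv2.cvtColor(im,cv2.COLOR_BGR2HSV); H,S,V=cv2.split(hsv)
def show(n,mask,box,zz):
    m=np.zeros_like(mask,np.uint8); x0,y0,x1,y1=box; m[y0:y1,x0:x1]=mask[y0:y1,x0:x1]*255
    m=cv2.morphologyEx(m,cv2.MORPH_CLOSE,np.ones((5,5)))
    k=max(cv2.findContours(m,0,2)[0],key=cv2.contourArea); q=cv2.boxPoints(cv2.minAreaRect(k))
    (u,v),_=cv2.minEnclosingCircle(k); W=np.array([ray(c,*p,zz)[:2] for p in q])
    mo=cv2.moments(k); u,v=mo["m10"]/mo["m00"],mo["m01"]/mo["m00"]
    e=np.diff(np.vstack([W,W[:1]]),axis=0)
    print(n,"px",round(u),round(v),"ctr",ray(c,u,v,zz)[:2].round(1),"quad ctr",W.mean(0).round(1),"sides",np.linalg.norm(e,axis=1).round(),"ang",np.degrees(np.arctan2(e[:,1],e[:,0])).round(1),"z med",np.median(P[...,2][m>0]).round(1))
show("mat",V<75,(335,195,405,270),5)
show("mat2",V<75,(398,270,465,340),5)
show("board",((H<25)&(S>70)),(150,205,220,272),6)
show("cap",((H>100)&(H<130)&(S>150)),(160,225,200,260),42)
show("ring",((H<8)&(S>140)),(185,250,212,268),10)
show("green",((H>40)&(H<80)&(S>120)),(265,230,310,270),75)
show("cup",(P[...,2]>70),(265,170,320,230),91)
show("rinser",(P[...,2]>10),(255,165,330,230),16)
for (u,v) in ((290,195),(300,270),(180,242),(370,232)): print(P[v,u].round(1))
E
```

```text
mat px 370 233 ctr [ 495.6 -261.3] quad ctr [ 495.9 -261.2] sides [136. 129. 136. 127.] ang [ -15.  -104.1  164.3   76. ] z med 5.2
mat2 px 430 305 ctr [ 296.5 -414.8] quad ctr [ 297.4 -415.6] sides [127. 137. 125. 137.] ang [-91.5 175.9  88.5  -3.4] z med 5.2
board px 184 238 ctr [494.5 254.8] quad ctr [495.2 255.3] sides [138. 142. 138. 140.] ang [ -7.3 -99.1 171.9  81. ] z med 6.4
cap px 175 241 ctr [486.1 270.7] quad ctr [484.7 269.8] sides [17. 14. 17. 14.] ang [  -9.4 -100.9  170.5   79.1] z med 42.4
ring px 199 258 ctr [438.9 212.7] quad ctr [439.1 212.2] sides [22. 22. 22. 22.] ang [-91.5 179.6  88.5  -0.2] z med 10.1
green px 286 250 ctr [454.5 -23.8] quad ctr [454.8 -22.4] sides [41. 41. 41. 41.] ang [-91.5 178.3  88.5  -1.5] z med 75.1
cup px 291 195 ctr [595.1 -41.5] quad ctr [595.  -41.2] sides [55. 51. 55. 51.] ang [ -27.8 -118.3  151.9   61.8] z med 91.0
rinser px 290 198 ctr [597.1 -43.1] quad ctr [595. -37.] sides [137. 142. 137. 140.] ang [ -10.6 -101.   168.6   79.1] z med 16.8
[595.1 -38.7  94. ]
[399.1 -64.    2.6]
[483.2 256.1  43.5]
[ 498.6 -261.8    4.5]
```

```bash
python3 - <<'E'
from h import *
env.move_ptp([595,-41,200],[180,0,0])
env.dwell(0.2)
s=env.state(); print(s["clock"],s["eef_pos"],s["ee_rot"],s["joint_positions"].round(1))
im,d,c=shot("wrist"); cv2.imwrite("pics/w1.png",im); np.savez("w1.npz",im=im,d=d)
P=cloud(c,d); m=(abs(P[...,2]-91)<5)&(d>0); m=m.astype(np.uint8)*255
k=max(cv2.findContours(m,0,2)[0],key=cv2.contourArea); (u,v),r=cv2.minEnclosingCircle(k)
W=np.array([ray(c,*p[0],91)[:2] for p in k],np.float32); print(u,v,r,cv2.minEnclosingCircle(W),W.min(0),W.max(0))
E
```

```text
2.5833 [595.03184655 -41.69731424 200.00209362] [ 1.79994370e+02 -2.21990231e-03 -5.69769975e-02] [ -6.4   7.9 103.8  -0.   68.2  83.7]
275.600341796875 203.20774841308594 35.420352935791016 ((597.693115234375, -40.257713317871094), 26.603994369506836) [571.64764 -66.09591] [623.7388   -14.690766]
```

View pics/w1.png

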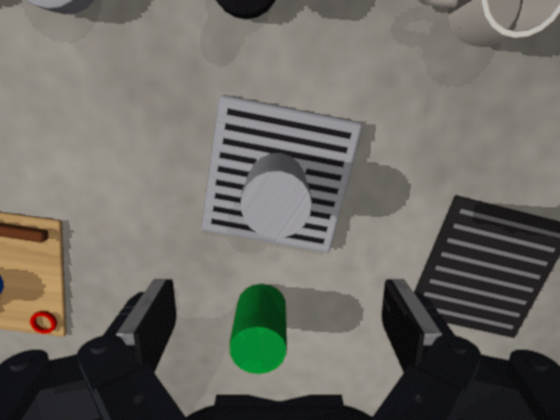

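```bash
python3 - <<'E'
from h import *
def p(t): s=env.state(); print(t,round(s["clock"],2),s["eef_pos"].round(1),s["ft_force"].round(2),round(s["width"],3),round(s["grip_force"],1))
env.move_linear([597.5,-40.5,120]); 
print(env.move_linear([597.5,-40.5,45],max_speed=100,until_force=15)); p("down")
env.move_gripper(0.0,50); p("grip")
env.move_linear([597.5,-40.5,110],max_speed=120); p("lift")
env.move_linear([496,-261.5,110],max_speed=200); env.dwell(0.2); p("over")
im,d,c=shot("wrist"); cv2.imwrite("pics/w2.png",im)
im,d,c=shot("side"); cv2.imwrite("pics/s2.png",im)
E
```

```text
False
down 4.22 [598.2 -40.6  45.6] [-0.27  0.1   0.03] 0.999 0.0
grip 4.62 [598.5 -40.6  46.2] [0.08 0.5  5.02] 0.611 52.8
lift 5.32 [596.8 -40.4 109.3] [-1.32 -0.38 -1.88] 0.605 52.3
over 6.88 [ 496.4 -260.7  110. ] [ 0.12 -0.44 -1.87] 0.612 52.3
```

View pics/w2.png

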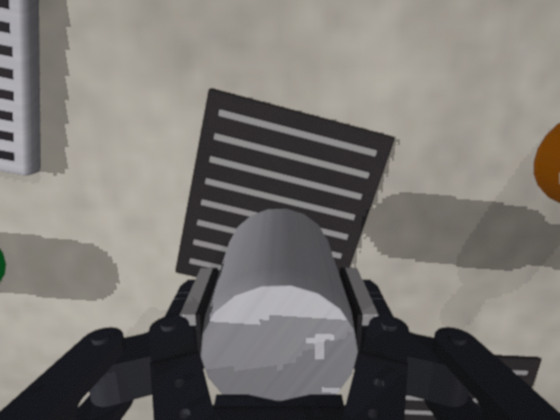

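```bash
python3 - <<'E'
from h import *
def p(t): s=env.state(); print(t,round(s["clock"],2),s["eef_pos"].round(1),s["ft_force"].round(2),round(s["width"],3),round(s["grip_force"],1))
env.move_linear([496,-261.5,45],max_speed=120)
print(env.move_linear([496,-261.5,29],max_speed=20,until_force=4)); p("placed")
env.move_gripper(1.0); env.dwell(0.2); p("open")
env.move_linear([496,-261.5,160],max_speed=150)
# view of the cap from above: yaw so that closing is along board y (81.5 deg)
im,d,c=shot("wrist"); P=cloud(c,d); m=((P[...,2]>70)&(P[...,2]<90)&(np.hypot(P[...,0]-496,P[...,1]+261)<45)).astype(np.uint8)
k=max(cv2.findContours(m,0,2)[0],key=cv2.contourArea); W=np.array([ray(c,*q[0],80)[:2] for q in k],np.float32)
print("cup",cv2.minEnclosingCircle(W),np.median(P[...,2][m>0])); cv2.imwrite("pics/w3.png",im)
env.move_linear([560,-40,190],max_speed=200)
env.move_ptp([487,268,170],[180,0,-8.5]); env.dwell(0.2); p("cap")
im,d,c=shot("wrist"); cv2.imwrite("pics/w4.png",im); np.savez("w4.npz",im=im,d=d,R=c[4],t=c[3])
H,S,V=cv2.split(cv2.cvtColor(im,cv2.COLOR_BGR2HSV)); P=cloud(c,d)
m=((H>100)&(H<130)&(S>120)&(abs(P[...,2]-42)<5)).astype(np.uint8); m=cv2.morphologyEx(m,cv2.MORPH_CLOSE,np.ones((7,7)))
k=max(cv2.findContours(m,0,2)[0],key=cv2.contourArea); W=np.array([ray(c,*q[0],42)[:2] for q in k],np.float32)
print("cap",cv2.minEnclosingCircle(k),cv2.minEnclosingCircle(W),W.min(0),W.max(0),np.median(P[...,2][m>0]))
E
```

```text
True
placed 8.23 [ 496.1 -261.6   35.1] [-1.15  0.8   4.  ] 0.609 53.0
open 8.87 [ 495.2 -261.    34. ] [-0.09  0.2  -0.72] 0.998 0.0
cup ((496.43853759765625, -262.00457763671875), 27.45713996887207) 80.10557404474307
cap 12.63 [487.7 266.9 170.1] [-0.3   0.3   0.09] 0.999 0.0
cap ((279.2713317871094, 199.10076904296875), 23.68238067626953) ((487.98760986328125, 265.9083557128906), 19.088899612426758) [469.06537 247.60182] [506.7612  284.12305] 42.17117863051257
```

View pics/w4.png

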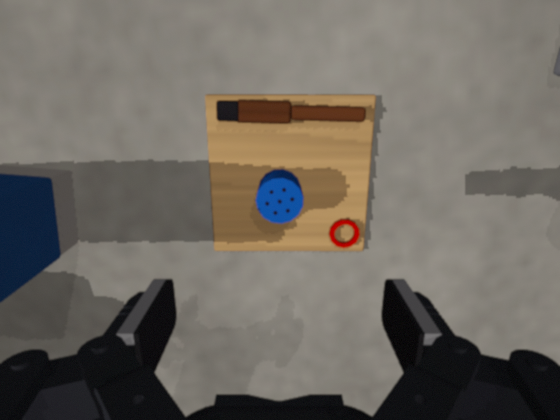

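View pics/w3.png

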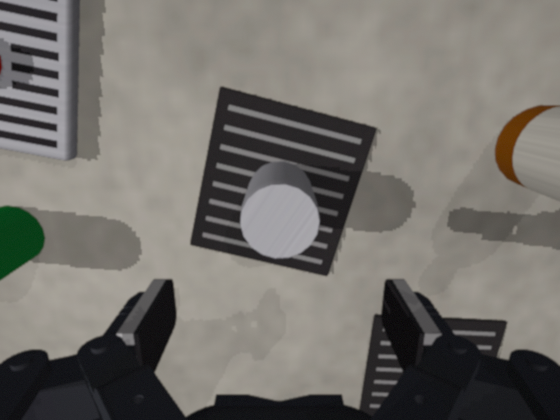

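```bash
python3 - <<'E'
from h import *
def p(t): s=env.state(); print(t,round(s["clock"],2),s["eef_pos"].round(1),s["ee_rot"].round(2),s["ft_force"].round(2),round(s["width"],3),round(s["grip_force"],1))
env.move_linear([487.8,266,60],max_speed=120)
print(env.move_linear([487.8,266,8],max_speed=60,until_force=12)); env.dwell(0.1); p("down")
env.move_gripper(0.0,100); env.dwell(0.2); p("grip")
env.move_linear([487.8,266,150],max_speed=120)
env.move_ptp([597,-40.5,160],[180,0,-8.5]); env.dwell(0.4); p("over")
im,d,c=shot("wrist"); cv2.imwrite("pics/w5.png",im); np.savez("w5.npz",im=im,d=d,R=c[4],t=c[3])
E
```

```text
False
down 14.87 [488.3 266.3   8.6] [-1.7996e+02 -5.0000e-02 -8.5000e+00] [0.5  0.2  0.29] 0.998 0.0
grip 15.58 [488.4 266.3   8.7] [-1.7996e+02 -6.0000e-02 -8.5000e+00] [-0.72 -0.24  6.29] 0.429 100.0
over 18.55 [597.  -39.8 160. ] [-180.     -0.     -8.44] [ 0.06 -0.27 -0.18] 0.423 99.8
```

View pics/w5.png

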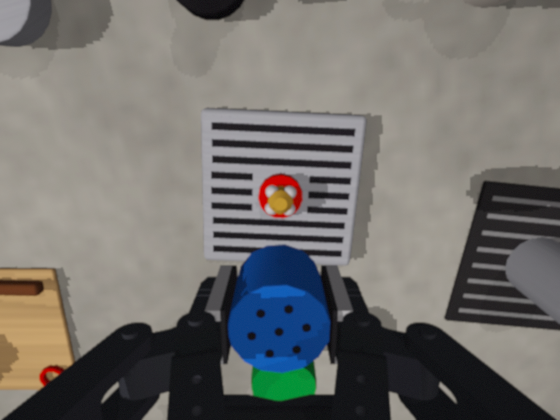

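```bash
python3 - <<'E'
from h import *
z=np.load("w5.npz"); im,d=z["im"],z["d"]; m0=env.camera_model("wrist"); c=(210/np.tan(np.radians(m0["vertical_fov"])/2),m0["cx"],m0["cy"],z["t"],z["R"])
H,S,V=cv2.split(cv2.cvtColor(im,cv2.COLOR_BGR2HSV)); P=cloud(c,d)
def circ(n,m,zz):
    m=m.astype(np.uint8); m=cv2.morphologyEx(m,cv2.MORPH_CLOSE,np.ones((5,5)))
    k=max(cv2.findContours(m,0,2)[0],key=cv2.contourArea); W=np.array([ray(c,*q[0],zz)[:2] for q in k],np.float32)
    print(n,cv2.minEnclosingCircle(k),cv2.minEnclosingCircle(W),W.min(0),W.max(0),W.mean(0),np.median(P[...,2][m>0]))
roi=np.zeros((420,560),bool); roi[165:225,250:312]=1
circ("collar",roi&(((H<8)|(H>172))&(S>150)),28)
circ("brass",roi&(H>15)&(H<30)&(S>120),46)
st=roi&(P[...,2]>42); circ("top by depth",st,46); print(st.sum(),np.median(P[st],0))
# cap in hand
blue=(H>100)&(H<130)&(S>120); Q=P[blue]; zt=np.percentile(Q[:,2],80); print("cap top z",zt,Q[:,2].max())
circ("cap",blue&(P[...,2]>zt-4),193.3)
# rinser by edges
g=((P[...,2]>11)&(P[...,2]<24)).astype(np.uint8); g[270:]=0;g[:,:190]=0;g[:,380:]=0
k=max(cv2.findContours(g,0,2)[0],key=cv2.contourArea); q=cv2.boxPoints(cv2.minAreaRect(k)); W=np.array([ray(c,*x,16)[:2] for x in q]); print(W,W.mean(0))
E
```

```text
collar ((280.10809326171875, 195.4729766845703), 21.841495513916016) ((599.2760009765625, -41.99407958984375), 17.675186157226562) [585.56476 -58.87579] [616.6099  -24.83752] [603.0199  -41.87555] 28.13916937857158
brass ((278.8522644042969, 199.7045440673828), 12.884904861450195) ((601.316650390625, -41.16376876831055), 9.967306137084961) [591.4913   -50.399303] [611.0069  -33.12933] [601.30115  -40.742332] 44.64054077232876
top by depth ((281.2002258300781, 200.7318572998047), 14.537781715393066) ((600.0690307617188, -42.96759796142578), 11.028128623962402) [589.93866  -51.854046] [607.9949  -32.88879] [598.583    -42.365707] 44.64645268898863
402 [599.84581025 -42.27979957  45.02567043]
cap top z 193.81416789805408 302.9215287005477
cap ((278.9537353515625, 326.31610107421875), 52.84865951538086) ((597.9727172851562, -40.5038948059082), 20.20000457763672) [577.7996   -59.367847] [617.65533  -21.407621] [599.7536  -40.96952] 193.47175177151206
[[ 550.11698034   41.20057165]
 [ 674.38439149    8.17003481]
 [ 650.40892702 -116.72880667]
 [ 521.73803055 -101.67421782]] [599.16208235 -42.25810451]
```

```bash
python3 - <<'E'
from h import *
def p(t): s=env.state(); print(t,round(s["clock"],2),s["eef_pos"].round(2),s["ee_rot"].round(2),s["ft_force"].round(2),s["torque"].round(2),round(s["width"],3),round(s["grip_force"],1))
env.move_linear([598.4,-41.5,70],max_speed=100); env.dwell(0.4); p("above")
im,d,c=shot("side"); cv2.imwrite("pics/s6.png",cv2.resize(im[150:270,200:360],None,fx=4,fy=4,interpolation=cv2.INTER_CUBIC))
print(env.move_linear([598.4,-41.5,42.5],max_speed=25,until_force=4)); env.dwell(0.3); p("on stud")
im,d,c=shot("side"); cv2.imwrite("pics/s7.png",cv2.resize(im[150:270,200:360],None,fx=4,fy=4,interpolation=cv2.INTER_CUBIC))
E
```

```text
above 20.05 [598.6  -41.51  70.36] [-1.8e+02 -3.0e-02 -8.5e+00] [-0.06 -1.32 -0.02] [-0.01  0.02 -0.  ] 0.423 99.8
False
on stud 21.65 [598.45 -41.48  42.61] [-1.8e+02 -1.0e-02 -8.5e+00] [ 0.02 -0.01 -0.08] [ 0.   -0.01  0.07] 0.431 99.8
```

View pics/s7.png

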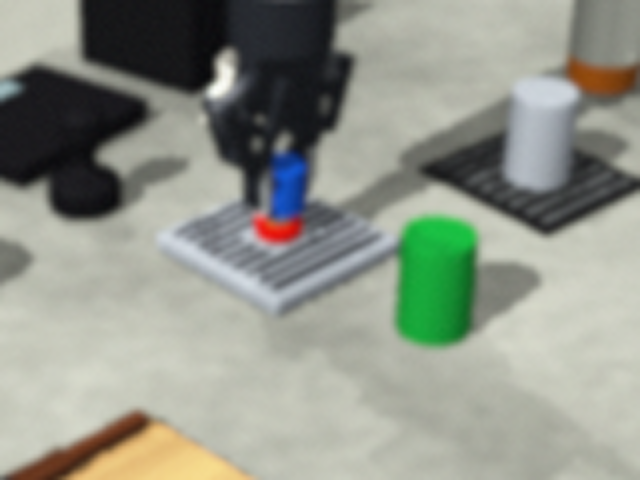

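```bash
python3 - <<'E'
from h import *
for z in (41,39.5,38,36.5,35,33.5,32,31,30,29,28,27.5,27):
    try: env.move_linear([598.4,-41.5,z],max_speed=20,until_force=30)
    except env.IKError as e: print(e); break
    env.dwell(0.15); s=env.state(); f=s["ft_force"]; print(z,round(s["clock"],2),s["eef_pos"].round(2),f.round(2),round(s["width"],3))
    if f[2]>17 and z<32: break
E
```

```text
41 22.1 [598.86 -41.44  41.28] [1.03 0.59 1.3 ] 0.428
39.5 22.5 [599.33 -41.51  40.64] [1.12 0.51 5.  ] 0.431
38 22.9 [599.71 -41.56  39.91] [-1.17  0.61  9.1 ] 0.428
36.5 23.3 [599.96 -41.53  38.86] [-1.21  1.79 11.26] 0.43
35 23.7 [599.66 -41.51  36.86] [-1.53  0.66  8.96] 0.426
33.5 24.1 [598.39 -41.43  32.54] [ 4.    0.4  -6.96] 0.426
32 24.5 [597.82 -41.52  30.82] [ 5.52  0.56 -9.38] 0.431
31 24.9 [597.87 -41.54  30.7 ] [ 1.7   0.4  -6.68] 0.419
30 25.3 [598.18 -41.51  30.38] [-2.17  0.28  2.05] 0.429
29 25.7 [598.46 -41.5   29.69] [-1.42  0.35  4.01] 0.43
28 26.1 [598.42 -41.51  28.89] [-3.65 -0.07  7.17] 0.428
27.5 26.5 [598.45 -41.51  28.55] [-3.29  1.31  7.7 ] 0.428
27 26.9 [598.48 -41.49  28.18] [-4.2   0.11  7.24] 0.425
```

```bash
python3 - <<'E'
from h import *
for z in (26,25,24,23,22,21):
    env.move_linear([598.6,-41.5,z],max_speed=20,until_force=30)
    env.dwell(0.2); s=env.state(); f=s["ft_force"]; print(z,round(s["clock"],2),s["eef_pos"].round(2),s["ee_rot"].round(2),f.round(2),round(s["width"],3))
    if f[2]>16: break
env.dwell(0.4); s=env.state(); print(s["eef_pos"],s["ft_force"],s["grip_force"])
im,d,c=shot("side"); cv2.imwrite("pics/s8.png",cv2.resize(im[140:270,200:380],None,fx=4,fy=4,interpolation=cv2.INTER_CUBIC))
im,d,c=shot("wrist"); cv2.imwrite("pics/w8.png",im)
H,S,V=cv2.split(cv2.cvtColor(im,cv2.COLOR_BGR2HSV)); P=cloud(c,d); m=(H>100)&(H<130)&(S>120)
Q=P[m]; Q=Q[(Q[:,2]<75)&(np.hypot(Q[:,0]-598,Q[:,1]+41)<25)]; t=Q[Q[:,2]>np.percentile(Q[:,2],85)-3]; print("cap top z",np.median(t[:,2]),"ctr",t.mean(0), np.linalg.lstsq(np.c_[t[:,:2]-t[:,:2].mean(0),np.ones(len(t))],t[:,2],rcond=None)[0])
E
```

```text
26 27.35 [598.5  -41.5   27.38] [ 1.8e+02  3.0e-02 -8.5e+00] [-4.86  0.59  9.66] 0.425
25 27.8 [598.51 -41.48  26.68] [ 1.8e+02  3.0e-02 -8.5e+00] [-6.31  0.03 11.86] 0.427
24 28.25 [598.57 -41.5   26.62] [ 1.7999e+02  3.0000e-02 -8.4900e+00] [-7.96  0.72 17.65] 0.429
[598.5639434  -41.49532892  26.58833859] [-8.35168148  0.49413633 17.47571412] 103.60185965895653
cap top z 60.15285217434388 ctr [599.31716872 -42.19766175  60.12001785] [-1.06150581e-02  4.17295944e-04  6.01200178e+01]
```

View pics/s8.png

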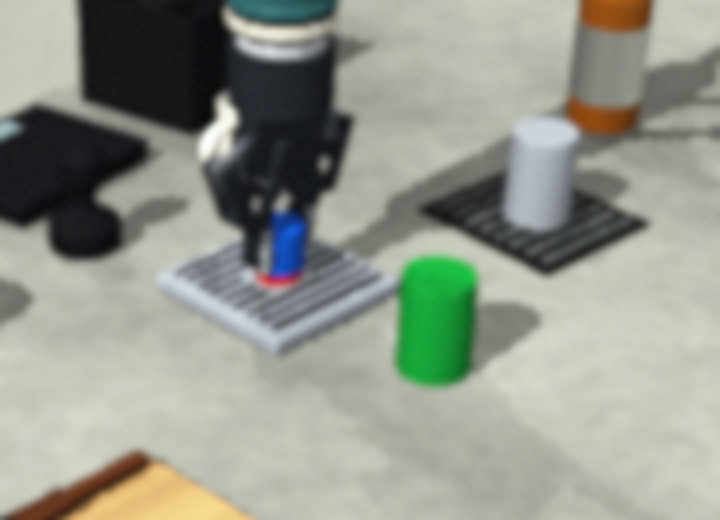

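View pics/w8.png

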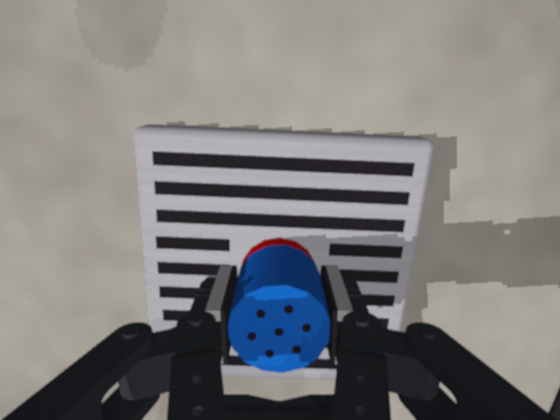

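The side view shows the cap seated upright on the stud (288,245) with only a thin red strip of collar left under it. The cup stands on the mat at (540,175). The wrist view shows the cap upright in the fingers. Its top is at z = 60.1, so cap_mid is about 42, which is the fully pressed height, with 17 N of push.

```bash
python3 -c "
from h import *
print(env.finish_job()); print(env.state()['clock'])"
```

```text
the job is handed in; nothing more can be done
None
the job is handed in; nothing more can be done
```

The job is handed in at about 29 s: the cup stands mouth down on the left-hand mat, and the cap is snapped onto the stud and held fully down by the gripper with about 17 N; the judge's result was not shown.

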